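# Shut a light-sensitive reagent away in the latched dark box

## Task

The reagent in the small squat bottle must be kept dark. Press down the thumb latch on the side of the light-proof box so that its sprung lid pops fully open, stand the small bottle upright in the round seat inside, then push the lid down until it snaps shut and stays shut. The latch and lid are light plastic: push on them gently, never with more than 20 N, and leave the other things standing where they are.

Things in the scene. Friction and masses are not known exactly. Their poses are not given: they have to be found in the camera images.
- dark_box: Base plate (130 x 140 x 10 mm, fixed) of the grey light-proof box with white lid; origin under its centre, z up, -x latch side, +x hinge side. The housing stands on it on levelling feet, h = 0 to 16 mm higher than its lowest setting; h differs per start and is NOT measured (feel or look for it). All box heights given here are for h = 0: add h.
- seat_ref (a point): Fixed to the base plate (does not follow h): centre of the inner floor at h = 0, on the plate's axis, 17 mm up. A seat ring, bore 54 mm, 8 mm high, 4 mm wall, stands on this floor. Housing: open box 120 (x) x 130 (y) mm, walls 5 mm, rim 78 mm above the worktop + h.
- pad_ref (a point): Fixed to the plate: pressing point on the ribbed thumb pad at h = 0, at x -109, z 70 mm of the box. Pad x -76 to -124, 36 mm wide; hooked arm behind it at x -66 to -79 (to -87 when pressed), up to z 100. The pad goes down 7 mm to a hard stop, 2 N rising to 4 N; 3 to 6 mm frees the lid, which springs open in 1.5 s.
- hinge_ref (a point): Fixed to the plate: middle of the lid's hinge line (along the box's y) at h = 0, at x +62, z 78 mm. The lid is a hood 124 (from the hinge to -x) x 130 x 36 mm, so its shut top is at z 114. Open, it stands up on the hinge line, at x +62 to +110, to z 212.
- dark_box_lid (a joint): Lid angle in rad: 0 pressed fully down, up to about 0.02 latched shut, 1.65 fully open. Shut it by pushing its outer face round the hinge against its spring (1 to 3 N at the free edge); over the last 12 mm its tongue must shove the hook aside, 5 to 12 N straight down near the free edge, then it snaps under and meets a hard stop.
- small_bottle: Small squat round bottle with a ribbed screw cap, to go into the box: body 46 mm in diameter, 86 mm high in all, the cap 40 mm in diameter from 62 to 86 mm up; 0.06 to 0.12 kg; grip its straight body, 6 to 60 mm up. Origin at the centre of its underside, z up. It is the lowest and smallest of the three glass vessels standing about and may stand at any of their three places.
- tall_bottle: Bystander: tall bottle with a wide ribbed cap, 56 mm in diameter, 129 mm high; origin at the centre of its underside.
- flask: Bystander: conical flask, 63 mm across the foot, 109 mm high; origin at the centre of its underside.
- tape_roll: Bystander: roll of tape lying flat, 64 mm across, 18 mm high; origin at the centre of its underside.
- pen: Bystander: marker pen, 15 x 140 x 18 mm, lying along its y axis; origin under its middle.
Mind the look-alikes: they are no part of the job. What is shaped like the small_bottle but blue is not meant.

How it is judged:
By the outcome, as a careful person would: the job done as asked, in the order asked, and still so for the second after the job is handed in, with the robot touching nothing.
It also fails if it takes over 72 s, if anything falls off the work surface, if the arm or the gripper's body presses on something with over 40 N, if the wrist force passes 120 N, or if a joint passes its speed limit or range.

## Robot

A 6-joint arm with a two-finger parallel gripper is mounted at the origin on a cart in front of the work surface, level with it; the furniture and walls round the work are solid. World frame = base frame: x ahead of the robot, y to its left, z up, the work surface at z = 0. Lengths are in m, angles in rad, forces in N, time in s.
With the tool pointing down it reaches from about 0.25 to 0.775 m from the base axis. Payload 4 kg.
Tool frame: the origin (TCP) lies on the centre line of the jaws, within the pads' length; the fingertips stand 11 mm ahead of it and the grasp point (between the pads) lies 8 mm behind it (ctrl.finger_overhang is the distance from the TCP to the fingertips, in m); z points along the fingers, y is the direction in which the jaws open and shut (so a half turn about z gives the same grasp; the last joint's range is limited). The gripper opens to 94 mm and grips with 3 to 60 N. Pads are 16 mm wide; open, the fingers measure 119 mm over their backs; the gripper's body (75 mm by 177 mm) begins 78 mm behind the grasp point.
Start: joints at [-1.345, 0.087, 1.371, -0, 1.684, -0.103], TCP at [0.178, -0.521, 0.217] pointing down, gripper open.
Joint ranges: [-3.1, 3.1], [-0.76, 2.03], [0.27, 2.55], [-1.08, 4.22], [0.17, 2.65], [-2.57, 2.57]. Speed limits (rad/s): [2.79, 2.79, 3.14, 3.14, 3.14, 3.14].

## Interface

Orientations are given as a 3x3 rotation matrix whose columns are the frame's x, y, z axes.
In Python, from bench import ctrl, release, grab, planner, sensors, viewer, job gives the robot as it stands. The module is installed in compiled form; this text tells all that it offers. Calls block until the motion is done:
- ctrl.goto(position, orientation): joint-space move of the TCP to a pose.
- ctrl.movel(position, velocity=0.15, rot=None, contact_N=None): straight line of the TCP; rot=None keeps the orientation; velocity is the mean speed in m/s. With contact_N (N) it stops when the force on the tool has changed by that much, and returns True; else False.
- ctrl.move_j(angles): joint-space move.
- release() and grab(strength=None): open the fingers fully, or close them until they stop; strength is the grip in N (None keeps the last).
- ctrl.hold(seconds).
- planner.solve_ik(position, orientation): joint angles nearest the present ones, or None.
- sensors.get_state(): the state.
- viewer.snapshot(name): name is "scene" or "side" or "wrist"; returns the picture (480x640x3 uint8, blue, green, red); there is no depth.
- viewer.camera_model(name): a dict with "vertical_fov" (degrees; the focal length in pixels is half the picture's height over the tangent of half this angle, whatever the lens; pixels are square), "cx", "cy" (the principal point, pixels), "k1" (the pictures are not rectified: a ray, as slopes to the right and down, at radius r is drawn at 1 + k1 r^2 times it, then the intrinsics apply), "xyz" and "rotation" of the camera in the world. Camera axes: x right, y up, looking along -z (the intrinsics and any distortion apply to the point x, -y, -z); pixel columns grow to the right and rows downward; lengths in m; the calibration is good to about 2 mm. A picture is of the moment at which its call begins: read the wrist's pose just before it. camera_model takes no time and is no camera call; for the wrist camera it gives the pose at the moment of the call.
A pose or a line that the arm cannot do raises ctrl.MotionError and nothing moves.
- job.job_done(): hands the job in, once; it reports no verdict.
The state is a dict: "time": time; "q": joint angles; "joint_vel": joint speeds; "effort": joint torques, N m; "eef_pos": TCP position; "tool_rot": TCP orientation; "contact_force": force on the tool from outside, world axes, zero at the start; "ft_torque": the same for the moment, N m; "grip_width": finger opening in m.
Only numpy, scipy, OpenCV 4.12 (cv2) and the standard library are available. Lean on these libraries where they do the work, as an engineer would, in place of code of your own. Each camera call takes 0.05 s, during which the arm holds its last target. There are 200 camera calls.

## Working session

There is one attempt and no reset: what is moved stays moved. The work goes in short steps, each a Python script; the robot and the scene stay as the last script left them, time stands still between calls to the robot, and variables do not carry over. Pictures are saved under pics/ and viewed, about 8 in all and at most 12, crops included, and the job is handed in when it is done.

```bash
mkdir -p pics; python3 - <<'E'
from bench import ctrl, sensors, viewer
import cv2
for n in("scene","side"):
    im=viewer.snapshot(n); cv2.imwrite(f"pics/{n}0.png",im); m=viewer.camera_model(n); print(n,m)
s=sensors.get_state(); print(s['time'],s['eef_pos'],s['grip_width'])
E
```

```text
scene {'vertical_fov': 45.626709343286585, 'cx': 311.80611463695124, 'cy': 230.76028780162025, 'k1': -0.007750706806289053, 'xyz': array([-0.32274572, -0.86744186,  0.86055622]), 'rotation': array([[ 0.71097755,  0.37767528, -0.59318826],
       [-0.7031823 ,  0.38992539, -0.59455265],
       [ 0.00675133,  0.83983306,  0.54280277]])}
side {'vertical_fov': 57.35425724847479, 'cx': 325.6809916337406, 'cy': 239.06490664585397, 'k1': -0.10407006943983552, 'xyz': array([ 0.52196718, -0.73656044,  0.54925939]), 'rotation': array([[ 9.99952468e-01,  9.74948101e-03, -9.33383572e-05],
       [-5.47439754e-03,  5.53506658e-01, -8.32826759e-01],
       [-8.06796527e-03,  8.32787684e-01,  5.53533721e-01]])}
0.1 [ 0.17748103 -0.52007869  0.21542286] 0.09400649057189306
```

View pics/scene0.png

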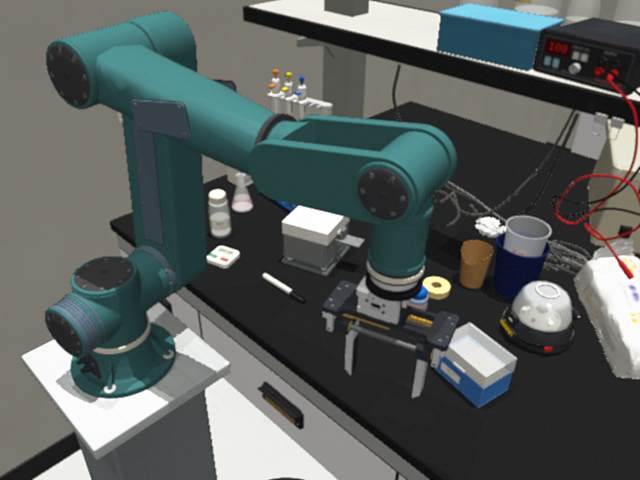

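View pics/side0.png

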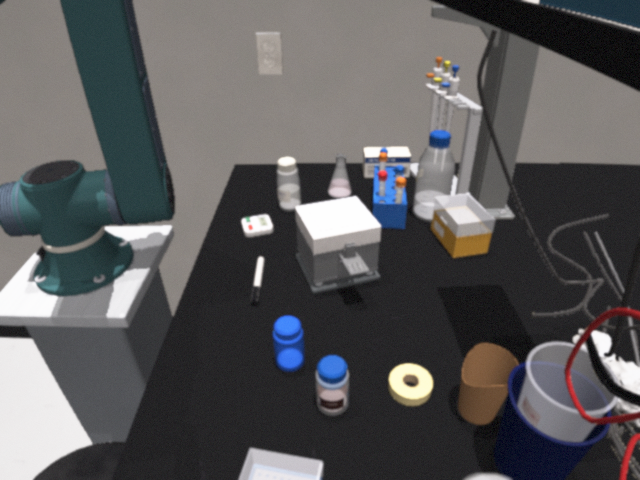

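The side picture shows three vessels and one look-alike:
- **(332,385):** clear body with a label and a blue cap.
- **(288,185):** white cap, tall.
- **(340,180):** conical flask.
- **(289,345):** all-blue look-alike.

The clear, squat one at (332,385) fits small_bottle. I'll check its size and look at enlarged crops.

```bash
cat > h.py <<'E'
import numpy as np, cv2
from bench import ctrl, release, grab, planner, sensors, viewer, job
def K(m):
    f=240/np.tan(np.radians(m['vertical_fov'])/2); return np.array([[f,0,m['cx']],[0,f,m['cy']],[0,0,1.]]),np.array([m['k1'],0,0,0,0.])
def ray(m,px):
    k,d=K(m); u=cv2.undistortPoints(np.array([[px]],float),k,d)[0,0]
    return np.array(m['xyz']),np.array(m['rotation'])@np.array([u[0],-u[1],-1])
def onz(m,px,z=0.):
    o,r=ray(m,px); return (o+r*(z-o[2])/r[2])
def proj(m,p):
    c=np.array(m['rotation']).T@(np.array(p)-m['xyz']); k,d=K(m)
    return cv2.projectPoints(np.array([[c[0],-c[1],-c[2]]]),np.zeros(3),np.zeros(3),k,d)[0][0,0]
E
python3 - <<'E'
from h import *
m=viewer.camera_model('side')
im=cv2.imread('pics/side0.png')
a=cv2.resize(im[190:300,285:395],(600,600),interpolation=cv2.INTER_CUBIC)
b=cv2.resize(im[305:425,260:360],(500,600),interpolation=cv2.INTER_CUBIC)
b=b[:, :]
cv2.imwrite('pics/crop1.png',cv2.resize(np.hstack([a,b]),(800,436)))
for n,p in dict(small=(332,413),blue=(290,370),tall=(289,209),flask=(340,196)).items():
    print(n,onz(m,p).round(3))
E
```

```text
small [ 0.529 -0.36   0.   ]
blue [ 0.464 -0.281  0.   ]
tall [0.43  0.229 0.   ]
flask [0.561 0.296 0.   ]
```

View pics/crop1.png

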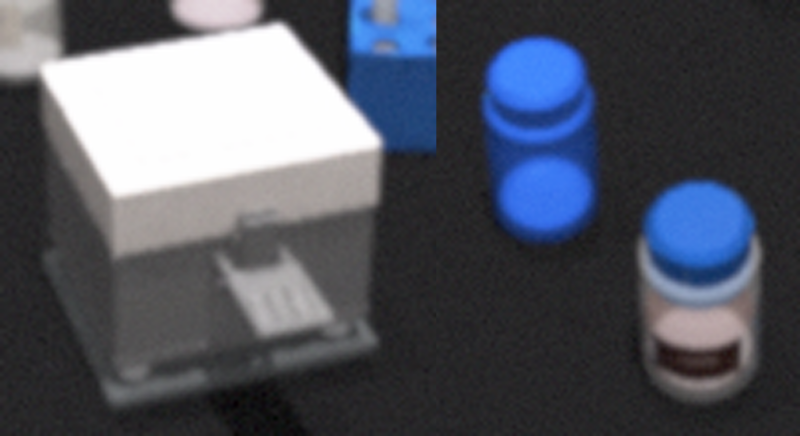

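The crops confirm it. The clear bottle with a blue cap and label (332,385) is squat and about 33 px wide; the one at (289,345) is the all-blue look-alike. The box latch faces the camera. Next I'll locate the box and bottle numerically.

```bash
python3 - <<'E'
from h import *
from scipy.optimize import least_squares
m=viewer.camera_model('side')
c=lambda x,y:(285+x/3.967,190+y/3.967)
P=[((-.065,.070,.003),c(113,404)),((-.065,-.070,.003),c(377,350)),((.065,.070,.01),c(45,255))]
L=[((.062,.065),c(42,64)),((.062,-.065),c(283,25)),((-.062,-.065),c(382,143)),((-.062,.065),c(112,197))]
# which side is +y: box -x toward camera, z up -> box +y is to image left? resolved by the fit
for sgn in (1,):
  def f(v):
    x,y,t,h=v; R=np.array([[np.cos(t),-np.sin(t),0],[np.sin(t),np.cos(t),0],[0,0,1]]); r=[]
    for p,q in P: r+=list(proj(m,R@np.array(p)+[x,y,0])-q)
    for p,q in L: r+=list(proj(m,R@np.array([*p,.114+h])+[x,y,0])-q)
    return r
  s=least_squares(f,[.5,.05,1.8,.008]); print(s.x,np.degrees(s.x[2]),np.round(s.fun,1))
b=lambda x,y:(260+(x-436)/3.635,305+y/3.635)
print('cap',onz(m,b(699,208),.086),'foot front',onz(m,b(700,398)), 'foot L/R',onz(m,b(640,365)),onz(m,b(760,365)))
print('cap blue',onz(m,b(536,75),.086))
# tape
print('tape',onz(m,(411,384),.01),'pen',onz(m,(262,258),.01),onz(m,(255,302),.01))
x,y,t,h=s.x; R=np.array([[np.cos(t),-np.sin(t)],[np.sin(t),np.cos(t)]])
for n,p in dict(pad=(-.109,0),seat=(0,0),hinge=(.062,0)).items(): print(n,R@p+[x,y])
E
```

```text
[ 0.54373118 -0.01631271  1.88321732  0.00910889] 107.90040449553166 [-0.4  1.2  0.6 -0.1 -1.1 -1.7 -0.1  0.2  0.3 -0.1  0.2  0.4  0.4 -0.5]
cap [ 0.52939987 -0.33979106  0.086     ] foot front [ 0.52949706 -0.36263841  0.        ] foot L/R [ 0.50576045 -0.34706346  0.        ] [ 0.55376408 -0.34767503  0.        ]
cap blue [ 0.46437439 -0.2696669   0.086     ]
tape [ 0.64755534 -0.3191798   0.01      ] pen [0.38833957 0.00551874 0.01      ] [ 0.39107188 -0.13178771  0.01      ]
pad [ 0.57723378 -0.12003627]
seat [ 0.54373118 -0.01631271]
hinge [0.52467465 0.04268601]
```

The fit residuals are about 1 px, so I trust it: box at (0.544, -0.016), yaw 108°, h ≈ 9 mm, bottle at about (0.529, -0.340). Now I'll move above the latch and take a wrist picture to refine this.

```bash
cat >> h.py <<'E'
B=np.array([0.5437,-0.0163]); T=1.8832; H=.009
def bx(x,y,z): c,s=np.cos(T),np.sin(T); return np.array([B[0]+c*x-s*y,B[1]+s*x+c*y,z])
def rot(yaw,tilt=0.):
    """jaw axis horizontal at heading yaw; tool back end leans by tilt towards heading yaw+90deg"""
    y=np.array([np.cos(yaw),np.sin(yaw),0]); n=np.array([-np.sin(yaw),np.cos(yaw),0])
    z=-(np.cos(tilt)*np.array([0,0,1])+np.sin(tilt)*n); return np.column_stack([np.cross(y,z),y,z])
def st(): s=sensors.get_state(); print('t',round(s['time'],2),'p',s['eef_pos'].round(4),'F',np.round(s['contact_force'],2),'w',round(s['grip_width'],4)); return s
E
python3 - <<'E'
from h import *
q0=sensors.get_state()['q']
for n,p,y in [('pad',bx(-.112,0,.2),T+np.pi/2),('pad2',bx(-.112,0,.2),T-np.pi/2)]: print(n,planner.solve_ik(p,rot(y)))
for th in (35,-35):
  for ph in (30,25):
    # lean toward box -x: yaw+90 = T+180+th  (or use reversed jaw with negative tilt)
    yaw=T+np.pi/2+np.radians(th)
    for k,y2,p2 in(('a',yaw,ph),('b',yaw+np.pi,-ph)):
        R=rot(y2,np.radians(p2))
        q=planner.solve_ik(bx(0,0,.06),R); qa=planner.solve_ik(bx(0,0,.2),R); qp=planner.solve_ik([.529,-.34,.045],R)
        print(th,ph,k,None if q is None else np.round(q,2),qa is not None,None if qp is None else np.round(qp,2))
for y in (T,T+np.pi/2,T-np.pi/2,T+np.pi): print('push',y,planner.solve_ik(bx(.14,0,.19),rot(y)) is not None,planner.solve_ik(bx(-.045,0,.12),rot(y)) is not None)
E
```

```text
pad [-3.05342229e-01  1.82302899e-01  1.29682317e+00 -4.44089210e-16
  1.66246659e+00  2.52384675e+00]
pad2 [-3.05342229e-01  1.82302899e-01  1.29682317e+00 -4.44089210e-16
  1.66246659e+00 -6.17745903e-01]
35 30 a [-0.26  0.5   1.26  0.2   1.87  1.97] True [-0.66  0.75  0.9  -0.01  2.01  1.56]
35 30 b [-0.26  0.5   1.26  0.2   1.87 -1.17] True [-0.66  0.75  0.9  -0.01  2.01 -1.58]
35 25 a [-0.24  0.44  1.32  0.17  1.79  1.98] True [-0.66  0.68  0.99 -0.01  1.91  1.56]
35 25 b [-0.24  0.44  1.32  0.17  1.79 -1.16] True [-0.66  0.68  0.99 -0.01  1.91 -1.58]
-35 30 a None False [-0.89  0.52  1.26  0.43  1.66  2.52]
-35 30 b [-0.46  0.16  1.7   0.53  1.39 -0.28] True [-0.89  0.52  1.26  0.43  1.66 -0.62]
-35 25 a None False [-0.86  0.48  1.28  0.37  1.61  2.55]
-35 25 b [-0.41  0.15  1.69  0.44  1.37 -0.21] True [-0.86  0.48  1.28  0.37  1.61 -0.59]
push 1.8832 True True
push 3.4539963267948965 False False
push 0.3124036732051034 True True
push 5.0247926535897935 True True
```

```bash
python3 - <<'E'
from h import *
ctrl.goto(bx(-.112,0,.22),rot(T-np.pi/2)); grab(10); st()
m=viewer.camera_model('wrist'); im=viewer.snapshot('wrist'); cv2.imwrite('pics/w1.png',im)
import pickle; pickle.dump(m,open('w1.pkl','wb'))
for n,p in dict(pad=(-.109,0,.07+H),lidFL=(-.062,.065,.114+H),lidFR=(-.062,-.065,.114+H),lidBL=(.062,.065,.114+H),plFL=(-.065,.07,.01),plFR=(-.065,-.07,.01)).items(): print(n,proj(m,bx(*p)).round(0))
E
```

```text
t 3.55 p [ 0.5781 -0.1229  0.22  ] F [ 0.05  0.7  -0.34] w 0.0002
pad [322. 232.]
lidFL [233. 184.]
lidFR [410. 184.]
lidBL [220. -10.]
plFL [255. 175.]
plFR [389. 176.]
```

View pics/w1.png

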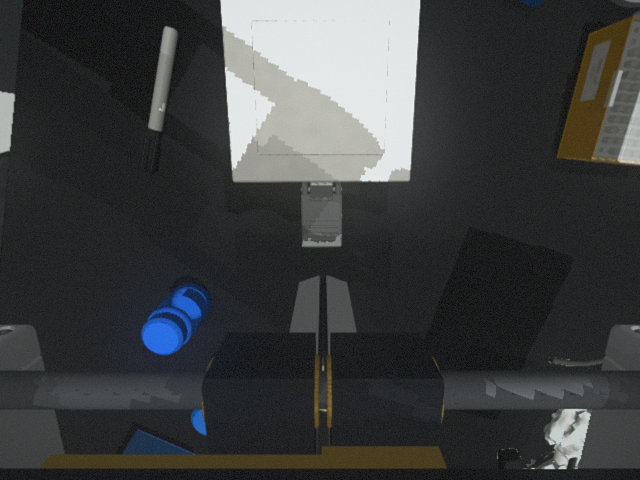

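The wrist view shows the lid's front edge at (232,181)–(411,180) and the pad's end at (322,246). That is within about 3 px (2 mm) of my prediction, so I'll shift the box 2 mm along its +x and press the latch.

```bash
sed -i 's/^B=.*/B=np.array([0.5431,-0.0144]); T=1.8832; H=.009/' h.py; python3 - <<'E'
from h import *
ctrl.movel(bx(-.111,0,.108),.15); st()
print(ctrl.movel(bx(-.111,0,.07),.02,contact_N=1.6)); s=st(); print('h est',s['eef_pos'][2]-.011-.07)
z=s['eef_pos'][2]
print(ctrl.movel(bx(-.111,0,z-.0085),.012,contact_N=6)); st()
ctrl.hold(.3); st()
ctrl.movel(bx(-.125,0,.22),.2); ctrl.hold(.6); st()
cv2.imwrite('pics/s2.png',viewer.snapshot('side'))
E
```

```text
t 4.5 p [ 0.5779 -0.1203  0.1092] F [-0.22 -0.36  0.2 ] w 0.0007
True
t 5.5 p [ 0.5772 -0.1203  0.0901] F [ 1.05 -0.77  2.66] w 0.0007
h est 0.0091059871745542
True
t 6.0 p [ 0.5775 -0.1209  0.0853] F [-1.02  0.28  3.91] w 0.0004
t 6.3 p [ 0.5776 -0.121   0.0853] F [-1.53  0.13  4.03] w 0.0007
t 7.72 p [ 0.5815 -0.1334  0.2201] F [-0.36  0.03 -0.54] w 0.0008
```

View pics/s2.png

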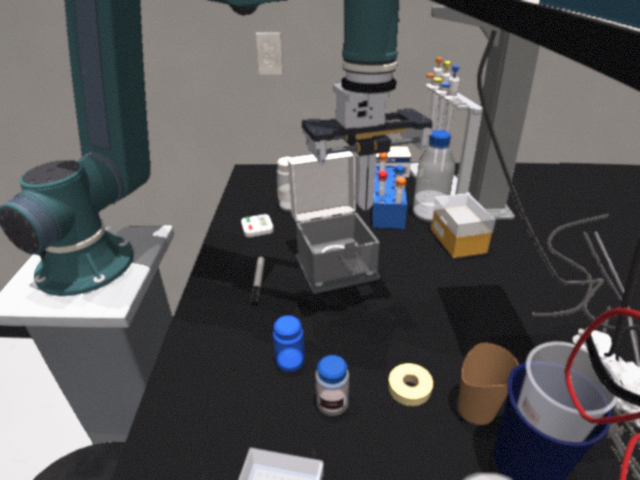

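The lid is fully open (upright at (325,185)), the seat ring is visible in the box, and touch gives h ≈ 9 mm. Before grasping I'll check the blue/white tray near the bottle for clearance.

```bash
cat >> h.py <<'E'
def tri(ma,pa,mb,pb):
    o1,r1=ray(ma,pa); o2,r2=ray(mb,pb); A=np.column_stack([r1,-r2]); t=np.linalg.lstsq(A,o2-o1,rcond=None)[0]
    a,b=o1+t[0]*r1,o2+t[1]*r2; return ((a+b)/2).round(3),np.linalg.norm(a-b).round(4)
RG=rot(T+np.pi/2+np.radians(35)+np.pi,np.radians(-30))   # leaning grasp
def tcp(g,R=RG): return np.asarray(g)+.008*R[:,2]
E
python3 - <<'E'
from h import *
a,b=viewer.camera_model('side'),viewer.camera_model('scene')
print(tri(a,(248,452),b,(443,352)),tri(a,(323,460),b,(467,327)))
m=np.array([.5295,-.3397]); print('lean dir',-RG[:,2],'jaw',RG[:,1])
release(); ctrl.goto(tcp([*m,.20]),RG); st()
m2=viewer.camera_model('wrist'); im=viewer.snapshot('wrist'); cv2.imwrite('pics/w2.png',im)
print(proj(m2,[*m,.086]),proj(m2,[*m,0]))
E
```

```text
(array([ 0.429, -0.47 ,  0.066]), np.float64(0.0201)) (array([ 0.516, -0.474,  0.07 ]), np.float64(0.0054))
lean dir [ 0.39878887 -0.30160809  0.8660254 ] jaw [0.60321617 0.79757774 0.        ]
t 10.13 p [ 0.5267 -0.3367  0.1933] F [0.26 1.58 0.37] w 0.0938
[320.18869517 319.18489775] [320.70233155 323.14460305]
```

View pics/w2.png

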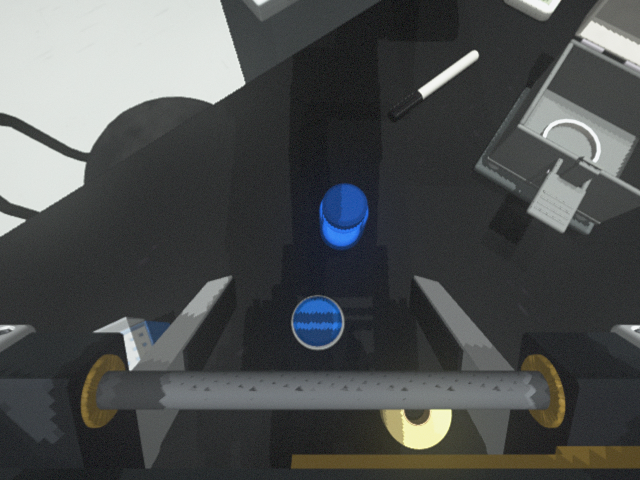

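The cap centre is at (318,322) against a predicted (320,319), about 1–2 mm off, and the jaws straddle the bottle. The look-alike at (343,215) is well clear. I'll grasp, lift and check.

```bash
python3 - <<'E'
from h import *
m=np.array([.5285,-.3405]); hg=.048
ctrl.movel(tcp([*m,hg]),.15); grab(20); st()
ctrl.movel(tcp([*m,hg+.14]),.2); st()
ctrl.movel(tcp(bx(-.003,0,hg+.14)),.25); st()
cv2.imwrite('pics/s3.png',viewer.snapshot('side')[100:350,220:480].repeat(2,0).repeat(2,1))
cv2.imwrite('pics/w3.png',viewer.snapshot('wrist'))
E
```

```text
t 12.16 p [ 0.5252 -0.3383  0.0411] F [-0.02 -0.82  0.87] w 0.0453
t 13.01 p [ 0.5251 -0.3378  0.1795] F [ 0.38 -0.2  -0.18] w 0.0453
t 14.45 p [ 0.5408 -0.016   0.1808] F [ 0.42 -0.06 -0.9 ] w 0.0454
```

View pics/s3.png

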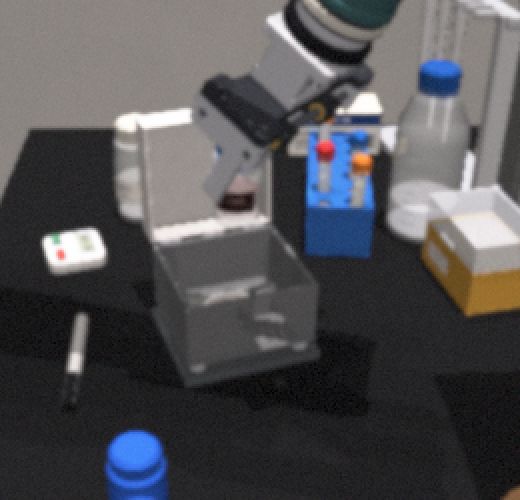

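The bottle is held upright (grip 45.4 mm) over the open box. I'll check the seat ring's centre in the earlier wrist picture, which had the same tool orientation.

```bash
python3 - <<'E'
from h import *
s=sensors.get_state(); m=dict(viewer.camera_model('wrist')); m['xyz']=m['xyz']+np.array([.5267,-.3367,.1933])-s['eef_pos']
im=cv2.imread('pics/w2.png'); g=im[105:170,535:610].min(2); mk=(g>185).astype(np.uint8)
n,l,stt,_=cv2.connectedComponentsWithStats(mk); i=1+stt[1:,4].argmax(); ys,xs=np.nonzero(l==i)
P=np.array([onz(m,(x+535,y+105),.034)[:2] for x,y in zip(xs,ys)])
A=np.c_[2*P,np.ones(len(P))]; c=np.linalg.lstsq(A,(P**2).sum(1),rcond=None)[0]; r=np.sqrt(c[2]+c[:2]@c[:2])
print(len(P),stt[i],'centre',c[:2],'r',r,'bx0',bx(0,0,0)[:2])
R2=np.array([[np.cos(T),np.sin(T)],[-np.sin(T),np.cos(T)]]); print('in box',R2@(c[:2]-B))
E
```

```text
385 [  8  13  58  45 385] centre [ 0.54268651 -0.01356904] r 0.028795544957497293 bx0 [ 0.5431 -0.0144]
in box [0.00091782 0.00013809]
```

The ring centre agrees with my box pose within 1 mm (mean radius 28.8 mm against 29 mm nominal). Lowering the bottle into the seat.

```bash
python3 - <<'E'
from h import *
hg=.048
p=tcp(bx(.0005,.0,hg+.14)); ctrl.movel(p,.1); s=st(); d=p-s['eef_pos']; d[2]=0; print(d)
ctrl.movel(tcp(bx(.0005,0,hg+.045))+d,.15)
print(ctrl.movel(tcp(bx(.0005,0,hg+.022))+d,.03,contact_N=3)); s=st(); print('base z',s['eef_pos'][2]-tcp([0,0,hg])[2])
release(); ctrl.hold(.2); st()
ctrl.movel(tcp(bx(.0005,0,hg+.19)),.15); st()
cv2.imwrite('pics/w4.png',viewer.snapshot('wrist'))
E
```

```text
t 14.8 p [ 0.5397 -0.0118  0.1811] F [ 0.14  1.02 -1.79] w 0.0456
[3.04034495e-05 2.44401520e-04 0.00000000e+00]
True
t 16.18 p [ 0.5393 -0.0116  0.0676] F [ 0.48 -1.51  2.96] w 0.0449
base z 0.026578132887872065
t 17.27 p [ 0.539  -0.0113  0.0671] F [-0.26  0.01 -1.29] w 0.0938
t 18.51 p [ 0.5394 -0.0114  0.2299] F [ 0.49  0.25 -0.  ] w 0.0938
```

View pics/w4.png

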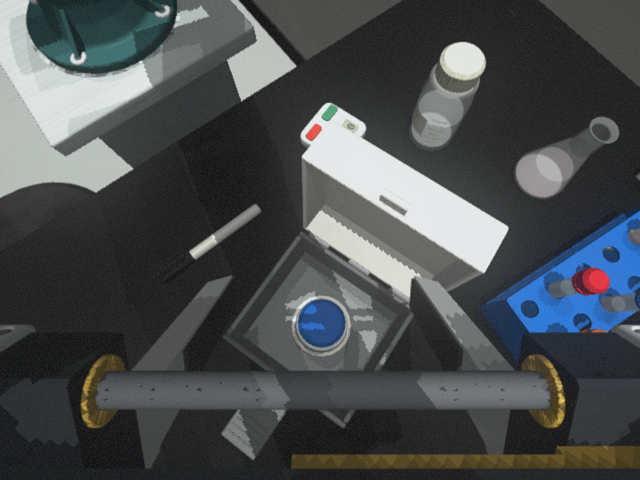

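The bottle stands in the seat: cap at (321,323) concentric with the ring, base at 26.6 mm against a floor of 26 mm. The lid is open and the bystanders haven't moved. Now behind the lid to swing it down.

```bash
python3 - <<'E'
from h import *
R=rot(T-np.pi/2)
def P(a):
    r=.110+.010*(1.6-a)/1.6; return bx(.062+.008-r*np.cos(a)+.036*np.sin(a),0,.087+.011+r*np.sin(a)+.036*np.cos(a))
ctrl.movel(tcp(bx(0,0,.33)),.25)
ctrl.goto(bx(.16,0,.34),R); grab(10); st()
ctrl.movel(bx(.16,0,.206),.2); st()
for a in np.r_[1.6,np.linspace(1.45,.13,9)]:
    c=ctrl.movel(P(a),.09,rot=R,contact_N=9); s=sensors.get_state(); print(round(a,2),c,np.round(s['contact_force'],1),(s['eef_pos']-P(a)).round(4))
    if c: break
st()
cv2.imwrite('pics/s5.png',viewer.snapshot('side')[60:360,200:500].repeat(2,0).repeat(2,1))
E
```

```text
t 21.34 p [0.4939 0.1379 0.34  ] F [ 0.41  0.43 -0.2 ] w 0.0003
t 22.16 p [0.4946 0.138  0.2074] F [-0.03  0.28  0.35] w 0.0008
1.6 False [ 0.9  1.2 -0.1] [0.0002 0.0001 0.0002]
1.45 False [-1.   0.3  0.8] [ 0.0001 -0.0005  0.0002]
1.28 False [0.8 0.  0.3] [ 0.0001 -0.0005  0.    ]
1.12 False [-0.4  0.9  0.5] [ 0.0001 -0.0005 -0.0001]
0.96 False [0.8 1.3 0.1] [ 0.0002 -0.0006 -0.0001]
0.79 False [0.1 0.8 0.8] [ 0.0002 -0.0007 -0.0002]
0.62 False [-0.3  1.4  1.2] [-0.     -0.0007 -0.0004]
0.46 False [-0.3  0.8  1.5] [-0.0001 -0.0006 -0.0006]
0.3 False [-1.1  0.5  0.9] [-0.0002 -0.0005 -0.0008]
0.13 False [-0.2 -0.5  1.6] [-0.0004 -0.0004 -0.0009]
t 26.22 p [ 0.5561 -0.0562  0.1483] F [-0.16 -0.47  1.58] w 0.0006
```

View pics/s5.png

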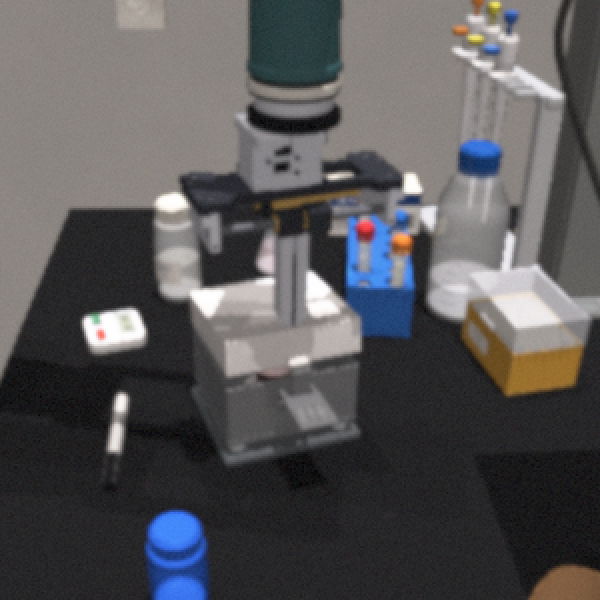

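The lid is nearly down with the fingertips on it near the free edge (tip at (292,322)), and nothing else has moved. Now a slow, force-guarded press straight down.

```bash
python3 - <<'E'
from h import *
for z in np.arange(.144,.128,-.002):
    f=sensors.get_state()['contact_force'][2]
    c=ctrl.movel(bx(-.050,0,z),.01,contact_N=max(4,15-max(f,0))); s=sensors.get_state(); print(round(z,4),c,np.round(s['contact_force'],1),s['eef_pos'][2].round(4))
    if c: break
E
```

```text
0.144 False [-2.8  4.7  6. ] 0.145
0.142 False [-3.3  4.   7.3] 0.1435
0.14 False [-3.9  3.4  9.5] 0.1423
0.138 True [ 0.3 -0.3 -0.1] 0.1396
```

The force dropped to zero at tip z = 128.6 mm, so the lid snapped ahead of the finger. I'll follow down gently to confirm where it sits, then lift off and look.

```bash
python3 - <<'E'
from h import *
print(ctrl.movel(bx(-.050,0,.1325),.01,contact_N=7)); st()
ctrl.movel(bx(-.050,0,.24),.15); ctrl.movel(bx(-.17,0,.26),.2); ctrl.hold(.5)
m=viewer.camera_model('wrist'); im=viewer.snapshot('wrist'); s=viewer.snapshot('side')
cv2.imwrite('pics/f.png',np.hstack([cv2.resize(im,(400,300)),cv2.resize(s[60:360,200:500],(400,400))[50:350]]))
cv2.imwrite('pics/f_w.png',im); cv2.imwrite('pics/f_s.png',s)
for z in(.123,.1255,.135): print([proj(viewer.camera_model('side'),bx(-.062,y,z)).round(1) for y in(.065,-.065)])
st()
E
```

```text
True
t 28.85 p [ 0.5588 -0.0624  0.1347] F [-1.13 -0.31  4.9 ] w 0.0002
[array([313.3, 238.6]), array([381. , 225.9])]
[array([313.3, 237.4]), array([381.1, 224.8])]
[array([313.2, 232.9]), array([381.4, 220.3])]
t 31.07 p [ 0.5953 -0.176   0.26  ] F [-0.23  0.31  0.34] w 0.0005
```

View pics/f.png

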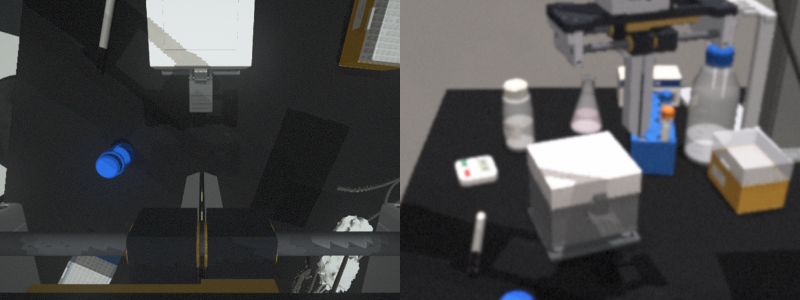

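The lid stays down with the robot clear: the lid and latch look as they did at the start, and the last touch met the stop at 123.7 mm (shut top 123 mm). One numeric comparison with the first picture, then I'll hand in.

```bash
python3 - <<'E'
from h import *
def edges(im): # lower edge of white hood & top edge, per column
    g=cv2.cvtColor(im,cv2.COLOR_BGR2GRAY).astype(int)
    return [(x, 225+int(np.argmin(np.diff(g[225:265,x-1:x+2].mean(1))))) for x in(320,330,360,370)]
a=cv2.imread('pics/side0.png'); b=viewer.snapshot('side'); print(edges(a),edges(b)); st()
if max(abs(p[1]-q[1]) for p,q in zip(edges(a),edges(b)))<=1: job.job_done(); print('handed in')
E
```

```text
[(320, 238), (330, 236), (360, 230), (370, 228)] [(320, 238), (330, 235), (360, 230), (370, 228)]
t 31.12 p [ 0.5954 -0.1761  0.26  ] F [-0.17 -0.4   0.14] w 0.0006
the job is handed in; nothing more can be done
handed in
```

The small bottle is in the light-proof box with the lid snapped shut, and the job was handed in at 31 s of the 72 s allowed.

- **Latch:** I pressed the thumb pad down with a vertical force of about 4 N when read. The lid sprang fully open, and touch gave the housing height h ≈ 9 mm.
- **Bottle:** I took the clear, squat one with the blue cap, not the all-blue look-alike. It stands upright in the seat, with its base at 26.6 mm against a floor of 26 mm. The ring centre I measured was within 1 mm of where I aimed.
- **Lid:** I swung it down and pressed near the free edge. The highest readings were 9.5 N vertical, about 11 N in total, taken between steps of about 2 mm. At the snap the force fell to zero.

**Last checks:** A final touch met the stop at 123.7 mm, against 123 mm expected for shut. With the arm clear, the lid's front edge matched the first side picture within 1 px. The last pictures showed the bystanders in view where they stood; the tape roll was outside the final crop and wasn't rechecked there. No check failed or disagreed.

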